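Load a flanged housing mouth-down on the scanner fixture

ROBOT

A 6-joint arm with a two-finger parallel gripper is mounted at the origin on the work surface. World frame = base frame: x ahead of the robot, y to its left, z up, the work surface at z = 0. Lengths are in m, angles in rad, forces in N, time in s.
With the tool pointing down it reaches from about 0.375 to 0.975 m from the base axis. Payload 3.8 kg.
Tool frame: the origin (TCP) lies between the finger pads; the fingertips stand 17 mm ahead of it and the grasp point (between the pads) lies 2 mm behind it; z points along the fingers, y is the line along which they close (so a half turn about z gives the same grasp; the last joint's range is limited). The gripper opens to 88 mm and grips with 3 to 60 N. Pads are 18 mm wide; open, the fingers measure 123 mm over their backs; the gripper's body (75 mm by 187 mm) begins 45 mm behind the grasp point.
Start: joints at [1.308, 0.264, 1.604, -0, 1.274, -0.037], TCP at [0.151, 0.658, 0.256] pointing down, gripper open.
Joint ranges: [-2.63, 2.63], [-0.94, 2.18], [0.31, 2.57], [-1.31, 4.45], [0, 2.66], [-2.55, 2.55]. Speed limits (rad/s): [2.57, 2.57, 3.14, 3.14, 3.14, 3.14].

INTERFACE

Orientations are given as a 3x3 rotation matrix whose columns are the frame's x, y, z axes.
In Python, from bench import readout, optics, job, boxes_of, landmark_of gives the robot as it stands.
- The arm moves only by the shell command python3 -m jog 'ROWS' [FORCE]. ROWS is JSON, a list of rows, each a list of 7 numbers: the opening, from 0 (shut) to 1 (fully open), then the shift along the tool's x, y, z in cm, then the turn, a rotation vector about the tool's x, y, z in rad. A call has 1 to 20 rows; each row shifts and turns the commanded pose from where the row before left it, along the tool's axes as they then stand; what a row does not reach is not made up. A row lasts 1/10 s, in which the tool goes at most 50 mm and 8.59 degrees, less where a joint would pass 70% of its speed; a pose out of reach is approached as far as the arm can. A call with a gripper value outside its range is refused whole. The fingers move at their own pace and stop on an object; FORCE is the grip in N (left out, the last holds). Time passes only in rows, so rows that do not move let the fingers close. It gives the time, the measured TCP pose, the force, the opening and the grip force at its end, in the units of the state.
- readout.get_state(): the state, without advancing time (a new reading comes with each control period).
- optics.snapshot(name): name is "scene" or "top"; returns the picture (420x560x3 uint8, red, green, blue); there is no depth.
- optics.camera_params(name): a dict with "fx", "fy", "cx", "cy" (pixels), "dist_coeffs" ([k1, k2, p1, p2, k3] as OpenCV has them; the pictures are not rectified), "R" (3x3) and "t" (3): a world point X has camera coordinates R X + t. Camera axes: x right, y down, z forward; pixel columns grow to the right and rows downward; lengths in m; the calibration is good to about 2 mm. A picture is of the moment at which its call begins. camera_params takes no time and is no camera call.
- job.job_done(): hands the job in; it is judged then, once.
Trained networks look in the newest picture that a camera, given by its name, has taken for a name from the list of things; names that differ only in an ending like _2 or _b are one class to them, and where a whole thing is asked for, a point or a joint stands for the part that bears it (a point fixed in the world has none). Each returns a list of dicts, best first, with "conf" (0 to 1); they miss things now and then, are a little off and sometimes report something else, mostly with a low value. They report only what shows in the picture. A call takes as long as a camera call. They do not tell look-alikes from the thing itself.
- boxes_of(camera, label): "centre" ([row, column] in pixels, amid what is visible of it).
- landmark_of(camera, label): "centre" ([row, column] in pixels: a listed point, or the origin of a listed thing).
The state is a dict: "time": time; "joints": joint angles; "qd": joint speeds; "joint_torque": joint torques, N m; "eef_pos": TCP position; "orientation": TCP orientation; "force": force on the tool from outside, world axes, zero at the start; "torque": the same for the moment, N m; "finger_gap": finger opening in m; "grip_force": force on a finger pad.
Only numpy, scipy, OpenCV 4.12 (cv2) and the standard library are available. Lean on these libraries where they do the work, as an engineer would, in place of code of your own. Each camera call takes 0.05 s, during which the arm holds its last target. There are 200 camera calls.

TASK

Take the aluminium housing from the V-block, turn it mouth down and lower it over the upright post of the measuring fixture. Then turn it until its flange holes find the four studs and it sits fully home, flange flat on the stud ring; let go of it and leave the other things on the table where they are.

Things in the scene. Friction and masses are not known exactly. Their poses are not given: they have to be found in the camera images.
- housing: Loose aluminium cup, 0.3 to 0.5 kg, 56 mm outside diameter, 110 mm long, with a square flange 96 x 96 x 8 mm round its 48 mm mouth. Origin: centre of the mouth, in the flange's face; +z runs to the closed end (up when mouth down). Four 14 mm holes in the flange, 36 mm from the axis on +x, -x, +y, -y. Centre of mass about 45 mm from the mouth.
- housing_top (a point): Middle of the closed end's outer face, 110 mm from the mouth. At the start the housing lies on the V-block, axis level and 100 mm above the table, the mouth pointing to the robot's left (+y, within 23 degrees).
- housing_ear (a point): Plain ear that serves to turn the housing: a bar (73 to 87 mm from the mouth), 12 mm wide, 14 mm high, along the housing's -x, out to 88 mm from the axis. The point is 72 mm from the axis. At the start it hangs straight down.
- fixture: Fixed fixture: base plate 150 x 150 x 14 mm with an upright steel post in the middle, 45 mm in diameter up to 110 mm above the table. Origin: on the table under the post, +z up. Round the post lies a clamped ring with four upright studs. Home, the housing's origin is 22 mm above this origin; on the stud tips it is at 32 mm.
- post_top (a point): Top of the post, 124 mm above the table; from 110 mm up it tapers to 24 mm diameter. The mouth has 1.5 mm of play all round on the post.
- ring_top (a point): Centre of the stud ring's top face (100 mm diameter), 22 mm above the table. Four studs, 36 mm from the post's axis, 90 degrees apart, 10 mm in diameter, 10 mm tall, slightly tapered tips. The ring is clamped at an angle that differs each time and NO pose reports: see it, or turn the housing on the stud tips (at most a quarter turn) until it drops; it falls by its weight within a degree or two.
- vblock: Fixed dark steel V-block, 46 x 50 mm, about 75 mm high, that carries the housing. Origin: centre of its underside; groove along its x axis. It touches the housing only from 12 to 58 mm from the mouth and is narrower than it, so fingers pass on both sides.
- ring_gauge: Bystander: loose steel ring, 70 mm outer diameter, 22 mm high. Origin: centre of its underside.
- swab_jar: Bystander: loose closed jar, 60 mm diameter, 75 mm high. Origin: centre of its underside.
- ball_artefact: Bystander: loose white ball on a foot, 64 mm diameter, 69 mm high. Origin: centre of its underside.
- driver: Bystander: screwdriver 170 mm long lying on the table, handle to its -x, 26 mm thick. Origin: middle of its length, on the table.
There are look-alikes about, which are no part of the job. Leave any green, orange or pink look-alike of the fixture alone.

How it is judged:
By the outcome, as a careful person would: the job done as asked, in the order asked, and still so for the second after the job is handed in, with the robot touching nothing.
It also fails if it takes over 67 s, if anything falls off the work surface, if the arm or the gripper's body presses on something with over 40 N, if the wrist force passes 120 N, or if a joint passes its speed limit or range.

## Working session

There is one attempt and no reset: what is moved stays moved. The work goes in short steps, Python scripts to look and compute and a shell command to move; the robot and the scene stay as the last step left them, time stands still between calls to the robot, and variables do not carry over. Pictures are saved under pics/ and viewed, at most 10 in all, crops included, and the job is handed in when it is done.

```bash
mkdir -p pics; ls; python3 - <<'E'
from bench import readout, optics, boxes_of, landmark_of
import cv2, numpy as np
for c in ("scene","top"):
    im=optics.snapshot(c); cv2.imwrite(f"pics/{c}0.png",im[:,:,::-1])
    p=optics.camera_params(c); R=np.array(p["R"]);print(c,p["fx"],"pos",(-R.T@np.array(p["t"])).round(3),R.round(2).tolist())
    for l in ("housing","housing_top","housing_ear","fixture","post_top","ring_top","vblock"):
        print(l,[(round(d["conf"],2),np.round(d["centre"]).tolist()) for d in landmark_of(c,l)][:4])
s=readout.get_state();print(s["time"],s["eef_pos"],np.round(s["orientation"],3).tolist(),s["force"])
E
```

```text
pics
scene 508.25668885678135 pos [1.152 0.679 0.783] [[-0.8, 0.6, 0.02], [0.33, 0.48, -0.81], [-0.5, -0.64, -0.58]]
housing [(0.98, [282.0, 371.0])]
housing_top [(0.91, [245.0, 349.0]), (0.26, [214.0, 232.0])]
housing_ear []
fixture [(0.93, [179.0, 179.0]), (0.74, [294.0, 452.0]), (0.69, [219.0, 234.0]), (0.62, [181.0, 294.0])]
post_top [(0.89, [177.0, 229.0]), (0.82, [142.0, 293.0]), (0.66, [247.0, 466.0]), (0.63, [140.0, 177.0])]
ring_top [(0.75, [171.0, 292.0]), (0.66, [213.0, 233.0]), (0.65, [172.0, 185.0]), (0.65, [284.0, 452.0])]
vblock []
top 455.2966990194492 pos [ 0.408 -0.074  1.261] [[-0.03, -1.0, -0.01], [-0.99, 0.03, -0.13], [0.13, 0.0, -0.99]]
housing [(0.92, [215.0, 170.0]), (0.39, [234.0, 203.0])]
housing_top [(0.66, [232.0, 206.0])]
housing_ear []
fixture [(0.86, [303.0, 155.0]), (0.73, [150.0, 239.0]), (0.69, [204.0, 333.0]), (0.65, [197.0, 426.0])]
post_top [(0.89, [297.0, 371.0]), (0.87, [189.0, 434.0]), (0.79, [201.0, 344.0]), (0.69, [304.0, 142.0])]
ring_top [(0.92, [293.0, 361.0]), (0.9, [197.0, 424.0]), (0.88, [299.0, 156.0]), (0.66, [204.0, 339.0])]
vblock []
0.8 [0.15112165 0.65788653 0.25578638] [[-0.975, 0.224, 0.0], [0.224, 0.975, 0.0], [-0.0, 0.0, -1.0]] [0.06249515 0.25876221 0.12841944]
```

View pics/scene0.png

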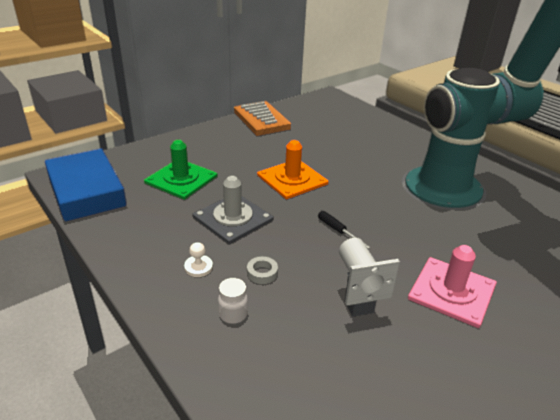

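View pics/top0.png

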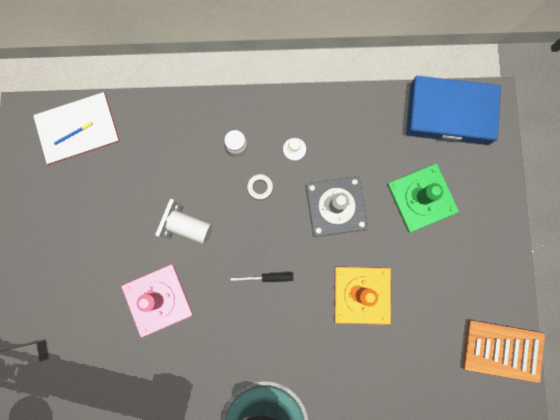

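Scene: the housing is at scene (371,275) / top (186,225), its mouth facing left. Fixture candidates are grey/dark scene (233,215) / top (337,205), green (180,178), orange (293,178) and pink (455,288). The dark/steel one is the real fixture. Next: locate these and take a close crop.

```bash
cat > h.py <<'E'
from bench import readout, optics, boxes_of, landmark_of
import cv2, numpy as np
P={c:optics.camera_params(c) for c in("scene","top")}
def KD(c):
    p=P[c]; return np.array([[p["fx"],0,p["cx"]],[0,p["fy"],p["cy"]],[0,0,1.]]),np.array(p["dist_coeffs"],float)
def ray(c,rc):
    K,D=KD(c); u=cv2.undistortPoints(np.array([[[rc[1],rc[0]]]],float),K,D)[0,0]
    R=np.array(P[c]["R"]);t=np.array(P[c]["t"]); return -R.T@t, R.T@np.array([u[0],u[1],1])
def atz(c,rc,z):
    o,d=ray(c,rc); return o+d*(z-o[2])/d[2]
def proj(c,X):
    K,D=KD(c); return cv2.projectPoints(np.array(X,float).reshape(-1,1,3),cv2.Rodrigues(np.array(P[c]["R"]))[0],np.array(P[c]["t"],float),K,D)[0][:,0]  # col,row
def tri(a,b):
    A=np.zeros((3,3));v=np.zeros(3)
    for c,rc in(("scene",a),("top",b)):
        o,d=ray(c,rc);d=d/np.linalg.norm(d);M=np.eye(3)-np.outer(d,d);A+=M;v+=M@o
    return np.linalg.solve(A,v)
E
python3 - <<'E'
from h import *
print("post_top",atz("scene",(177,229),.124),atz("top",(201,344),.124),tri((177,229),(201,344)))
print("ring",atz("scene",(213,233),.022),atz("top",(204,339),.022))
print("fix",atz("scene",(219,234),0),atz("top",(204,333),0))
print("h",tri((282,371),(215,170)),atz("scene",(282,371),.1),atz("top",(215,170),.1))
print("top",tri((245,349),(232,206)),atz("scene",(245,349),.1),atz("top",(232,206),.1))
for n,c,x,y,w,h in(("a","top",295,170,85,72),("b","top",145,190,80,65),("c","scene",185,170,96,72)):
    im=cv2.imread(f"pics/{c}0.png")[y:y+h,x:x+w]; print(n,x,y,); globals()[n]=cv2.resize(im,(400,300),interpolation=cv2.INTER_CUBIC)
im=cv2.imread("pics/scene0.png")[225:315,320:440]; d=cv2.resize(im,(400,300),interpolation=cv2.INTER_CUBIC)
cv2.imwrite("pics/crop1.png",np.vstack([np.hstack([a,b]),np.hstack([c,d])]))
E
```

```text
post_top [ 0.58428804 -0.2209351   0.124     ] [ 0.57710778 -0.22134773  0.124     ] [ 0.5796852  -0.22348938  0.12044246]
ring [ 0.58309169 -0.20859955  0.022     ] [ 0.58438976 -0.22048738  0.022     ]
fix [ 0.57913523 -0.21067651  0.        ] [ 0.5880298  -0.20632091  0.        ]
h [0.55463253 0.22663828 0.10364094] [0.54843603 0.22685448 0.1       ] [0.55767342 0.22457689 0.1       ]
top [0.51152884 0.12903547 0.10935623] [0.50408191 0.12011947 0.1       ] [0.51106413 0.13208013 0.1       ]
a 295 170
b 145 190
c 185 170
```

View pics/crop1.png

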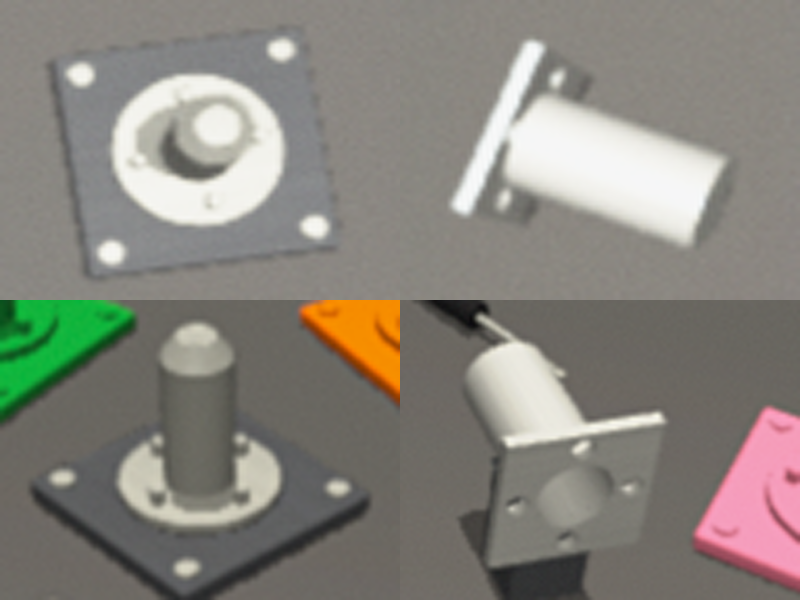

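The crop confirms that the steel post on the dark plate is the real fixture, with four studs on a pale ring, at crop (138,160), (210,200), (258,135) and (180,97). The housing's mouth faces +y, tilted by about 20°. Next I fit the poses.

```bash
cat > fit.py <<'E'
from h import *
from scipy.optimize import minimize
def ring(r,z,n=40):
    a=np.linspace(0,2*np.pi,n); return np.c_[r*np.cos(a),r*np.sin(a),np.full(n,z)]
cyl=np.vstack([ring(.028,0),ring(.028,.11)])
fl=np.array([[x,y,z] for x in(-.048,.048) for y in(-.048,.048) for z in(0,.008)])
def mask(c,parts,S=4,sh=(420,560)):
    m=np.zeros((sh[0]*S,sh[1]*S),np.uint8)
    for X in parts:
        h=cv2.convexHull(((proj(c,X)+.5)*S).astype(np.float32)); cv2.fillConvexPoly(m,h.astype(np.int32),255)
    return cv2.resize(m,(sh[1],sh[0]),interpolation=cv2.INTER_AREA)/255.
def housingR(yaw): # mouth dir = (sin yaw, cos yaw); z=-mouth, x=up
    z=-np.array([np.sin(yaw),np.cos(yaw),0]);x=np.array([0,0,1.]);return np.c_[x,np.cross(z,x),z]
if __name__=="__main__":
    g={c:cv2.imread(f"pics/{c}0.png").min(2) for c in("scene","top")}
    obs={c:np.clip((g[c].astype(float)-95)/60,0,1) for c in g}
    win={"top":(slice(190,255),slice(145,225)),"scene":(slice(225,315),slice(325,410))}
    def cost(p,cams=("top",)):
        R=housingR(p[2]);o=np.array([p[0],p[1],p[3] if len(p)>3 else .1]);e=0
        for c in cams:
            m=mask(c,[cyl@R.T+o,fl@R.T+o]); e+=np.abs(m-obs[c])[win[c]].mean()
        return e
    for cams in(("top",),("scene",),("top","scene")):
        s=np.array([[.555,.226,.38],[.565,.226,.38],[.555,.236,.38],[.555,.226,.45]])
        r=minimize(cost,s[0],args=(cams,),method="Nelder-Mead",options=dict(initial_simplex=s,xatol=1e-4,fatol=1e-5));print(cams,r.x.round(4),r.fun, np.degrees(r.x[2]).round(1))
    # ring
    t=g["top"]; 
    m=np.zeros_like(t);m[175:232,312:366]=(t[175:232,312:366]>150)
    m=cv2.morphologyEx(m,cv2.MORPH_OPEN,np.ones((3,3)));
    cs=max(cv2.findContours(m,cv2.RETR_EXTERNAL,cv2.CHAIN_APPROX_NONE)[0],key=cv2.contourArea)
    e=cv2.fitEllipse(cv2.convexHull(cs));print(e, atz("top",e[0][::-1],.022))
    s=[(138,160),(210,200),(258,135),(180,97)]
    c0=atz("top",e[0][::-1],.022)
    for u,v in s:
        X=atz("top",(170+v/300*72-.5,295+u/400*85-.5),.032);d=X-c0;print(X.round(4),np.hypot(*d[:2]).round(4),np.degrees(np.arctan2(d[1],d[0])).round(1))
    s=[(158,498),(240,498),(158,447),(241,445)]
    for u,v in s:
        X=atz("scene",(170+(v-300)/300*72-.5,185+u/400*96-.5),.032);print("sc",X.round(4))
E
python3 fit.py
```

```text
('top',) [0.5532 0.2358 0.4297] 0.42755561840120665 24.6
('scene',) [0.5439 0.2299 0.3661] 0.1778489042675894 21.0
('top', 'scene') [0.5473 0.2328 0.372 ] 0.6259632057196935 21.3
((336.6935119628906, 205.52439880371094), (36.6217155456543, 37.718833923339844), 122.34915161132812) [ 0.58034947 -0.2139657   0.022     ]
[ 0.5735 -0.1775  0.032 ] 0.0371 100.7
[ 0.5459 -0.218   0.032 ] 0.0347 -173.3
[ 0.5879 -0.2477  0.032 ] 0.0346 -77.4
[ 0.6145 -0.2036  0.032 ] 0.0357 16.9
sc [ 0.6215 -0.1978  0.032 ]
sc [ 0.5815 -0.1697  0.032 ]
sc [ 0.5929 -0.2427  0.032 ]
sc [ 0.5497 -0.2151  0.032 ]
```

```bash
python3 - <<'E'
import cv2
g=cv2.imread("pics/top0.png").min(2);print(g[195:250:8,145:225:8])
g=cv2.imread("pics/scene0.png").min(2);print(g[225:315:10,325:410:8])
E
sed -i 's/-95)\/60,0,1) for c in g}/-{"top":125,"scene":95}[c])\/60,0,1) for c in g}/' fit.py; python3 fit.py | head -3
```

```text
[[126 127 129 129 129 128 129 128 128 129]
 [129 129 126 244 116 129 131 129 127 128]
 [130 129 128 150 159 126 129 125 128 130]
 [127 126 186 245 244 236 212 126 128 126]
 [129 129 240 226 239 246 246 241 133 130]
 [127 130 113 103 129 197 234 243 120 130]
 [131 129 129 128 128 127 129 151 131 129]]
[[ 73  25  37  96  96  97  97  97  96  95  96]
 [ 97  99  71 111  95  98  97  96  95  97  96]
 [ 99  97 149 213 223 169  95  97  97  97  97]
 [100  98  83 180 218 222  99  99  99  98  97]
 [101 101 100 119 218 226 195 122 112 116 100]
 [101 100 101  79 116 115 124 105 118 101  98]
 [101 101 100  98 111 141 139 113 113 101 100]
 [101 101  61 115 116 117 107 113 114  99  99]
 [102 103 101  67  48  51  46 101 101 100 100]]
('top',) [0.5501 0.235  0.3854] 0.0898156108597285 22.1
('scene',) [0.5439 0.2299 0.3661] 0.1778489042675894 21.0
('top', 'scene') [0.5496 0.2325 0.4094] 0.2885219442226363 23.5
```

```bash
sed -i 's/"top":125,"scene":95}\[c\])\/60/"top":140,"scene":103}[c])\/{"top":60,"scene":10}[c]/' fit.py; python3 fit.py | head -3; python3 - <<'E'
from bench import readout
import numpy as np
s=readout.get_state();p=np.array(s["eef_pos"]);R=np.array(s["orientation"])
for m,y in((np.array([.5495,.234]),np.radians(21.7)),):
    g=m-.062*np.array([np.sin(y),np.cos(y)])
    # tool x along +-axis ; yaw diff
    a=np.array([np.sin(y),np.cos(y),0]); print("grasp",g, "axis in tool",R.T@a,"shift tool cm",(R.T@(np.r_[g,.256]-p)*100).round(1))
E
```

```text
('top',) [0.55   0.2326 0.3864] 0.05863895173453996 22.1
('scene',) [0.5449 0.2307 0.3729] 0.037621940279379734 21.4
('top', 'scene') [0.5476 0.2319 0.3875] 0.10787127608710653 22.2
grasp [0.5265757  0.17639378] axis in tool [-1.52369008e-01  9.88323665e-01  1.34635930e-04] shift tool cm [-47.4 -38.5  -0. ]
```

```bash
python3 -m jog '[[1,-3.64,-2.98,0,0,0,0],[1,-3.64,-2.98,0,0,0,0],[1,-3.64,-2.98,0,0,0,0],[1,-3.64,-2.98,0,0,0,0],[1,-3.64,-2.98,0,0,0,0],[1,-3.64,-2.98,0,0,0,0],[1,-3.64,-2.98,0,0,0,0],[1,-3.64,-2.98,0,0,0,0],[1,-3.64,-2.98,0,0,0,0],[1,-3.64,-2.98,0,0,0,0],[1,-3.64,-2.98,0,0,0,0],[1,-3.64,-2.98,0,0,0,0],[1,-3.64,-2.98,0,0,0,0],[1,0,0,0,0,0,0.14],[1,0,0,0,0,0,0.14],[1,0,0,0,0,0,0.14],[1,0,0,0,0,0,0.14],[1,0,0,0,0,0,0.14],[1,0,0,0,0,0,0.14],[1,0,0,0,0,0,0.14]]'
cat > st.py <<'E'
from h import *
import json
s=readout.get_state(); open("log.txt","a").write(json.dumps([np.array(s[k]).tolist() for k in("joints","eef_pos","orientation")])+"\n")
print(round(s["time"],2),np.round(s["joints"],3),np.round(s["eef_pos"],4),np.round(s["orientation"],3).tolist(),np.round(s["force"],1),np.round(s["torque"],2),s["finger_gap"],s["grip_force"])
E
python3 st.py
```

```text
time: 2.8
eef_pos: [0.5256, 0.1743, 0.2559]
orientation: [[-0.352, 0.936, 0.0], [0.936, 0.352, 0.0], [-0.0, 0.0, -1.0]]
force: [0.4, -0.2, -0.4]
finger_gap: 0.0879
grip_force: 0.0
2.8 [ 0.275  0.035  1.865  0.     1.241 -0.084] [0.5256 0.1743 0.2559] [[-0.352, 0.936, 0.0], [0.936, 0.352, 0.0], [-0.0, 0.0, -1.0]] [ 0.4 -0.2 -0.4] [-0.05  0.01 -0.1 ] 0.08785902225624272 0.0
```

```bash
python3 -m jog '[[1,0,0,0,0,0,0.124],[1,0,0,0,0,0,0.124],[1,0,0,0,0,0,0.124],[1,0,0,0,0,0,0.124],[1,0,0,0,0,0,0.124],[1,0,0,0,0,0,0.124],[1,0,0,3,0,0,0],[1,0,0,3,0,0,0],[1,0,0,2,0,0,0]]'; python3 - <<'E'
import st
from h import *
im=optics.snapshot("scene")
d=cv2.resize(im[180:330,290:490],(800,600),interpolation=cv2.INTER_CUBIC)[:,:,::-1]
cv2.imwrite("pics/g1.png",d)
E
```

```text
time: 3.7
eef_pos: [0.5247, 0.1741, 0.1739]
orientation: [[0.37, 0.929, -0.002], [0.929, -0.37, -0.0], [-0.001, -0.001, -1.0]]
force: [-0.2, -0.4, 0.5]
finger_gap: 0.088
grip_force: 0.0
3.7 [ 0.275  0.102  1.952 -0.     1.09   0.654] [0.5247 0.1741 0.1739] [[0.37, 0.929, -0.002], [0.929, -0.37, -0.0], [-0.001, -0.001, -1.0]] [-0.2 -0.4  0.5] [-0.05  0.11  0.01] 0.08801449073196027 0.0
```

View pics/g1.png

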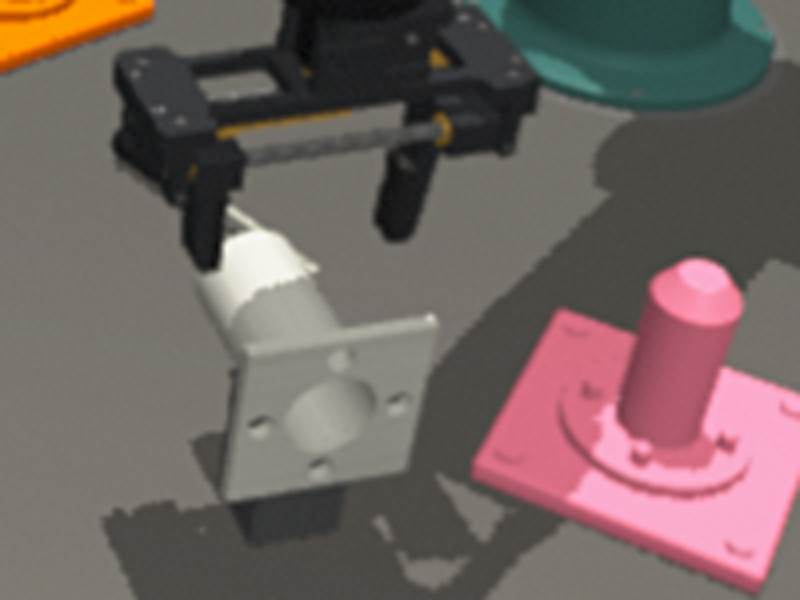

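The fingers straddle the cylinder, crop tips (208,268) and (395,240), with plenty of room on each side. Descending and gripping.

```bash
python3 -m jog '[[1,0,0,2.5,0,0,0],[1,0,0,2.5,0,0,0],[1,0,0,1.5,0,0,0],[1,0,0,0.8,0,0,0],[1,0,0,0,0,0,0]]'; python3 st.py; python3 -m jog '[[0.6,0,0,0,0,0,0],[0.6,0,0,0,0,0,0],[0.6,0,0,0,0,0,0],[0.6,0,0,0,0,0,0],[0.55,0,0,0,0,0,0],[0.55,0,0,0,0,0,0],[0.55,0,0,0,0,0,0],[0.55,0,0,0,0,0,0]]' 25; python3 st.py
```

```text
time: 4.25
eef_pos: [0.5251, 0.1742, 0.102]
orientation: [[0.37, 0.929, -0.002], [0.929, -0.37, -0.0], [-0.001, -0.001, -1.0]]
force: [0.6, -0.8, 0.5]
finger_gap: 0.0881
grip_force: 0.0
4.25 [ 0.275  0.183  2.008 -0.     0.953  0.654] [0.5251 0.1742 0.102 ] [[0.37, 0.929, -0.002], [0.929, -0.37, -0.0], [-0.001, -0.001, -1.0]] [ 0.6 -0.8  0.5] [-0.04  0.12 -0.04] 0.08813578969062937 0.0
time: 5.05
eef_pos: [0.526, 0.1745, 0.1034]
orientation: [[0.37, 0.929, 0.001], [0.929, -0.37, 0.0], [0.001, 0.001, -1.0]]
force: [-1.3, -0.5, 5.3]
finger_gap: 0.0554
grip_force: 25.0
5.05 [0.275 0.181 2.007 0.    0.953 0.654] [0.526  0.1745 0.1034] [[0.37, 0.929, 0.001], [0.929, -0.37, 0.0], [0.001, 0.001, -1.0]] [-1.3 -0.5  5.3] [-0.15  0.28 -0.04] 0.055408587834645584 24.986341546755284
```

```bash
python3 -m jog '[[0.4,0,0,0,0,0,0],[0.4,0,0,0,0,0,0],[0.4,0,0,-1,0,0,0],[0.4,0,0,-2,0,0,0],[0.4,0,0,-3,0,0,0],[0.4,0,0,-4,0,0,0],[0.4,0,0,-4,0,0,0],[0.4,0,0,-4,0,0,0],[0.4,0,0,-4,0,0,0],[0.4,0,0,-2,0,0,0],[0.4,0,0,0,0,0,0],[0.4,0,0,0,0,0,0]]' 45; python3 st.py; cat > kin.py <<'E'
import json,numpy as np
from scipy.optimize import least_squares
from scipy.spatial.transform import Rotation as Ro
def fk(q,p):
    h0,d0,L1,L2,e,L3,off=p
    A=Ro.from_euler("z",q[0]);B=A*Ro.from_euler("y",q[1]);C=B*Ro.from_euler("y",q[2]);D=C*Ro.from_euler("z",q[3]);E=D*Ro.from_euler("y",q[4]);F=E*Ro.from_euler("z",q[5])
    x=np.array([0,0,h0])+A.apply([d0,off,0])+B.apply([0,0,L1])+C.apply([e,0,L2])+E.apply([0,0,L3])
    return x,F.as_matrix()
if __name__=="__main__":
    L=[json.loads(l) for l in open("log.txt")]
    L.append([[1.308,.264,1.604,0,1.274,-.037],[.151,.658,.256],None])
    r=least_squares(lambda p:np.concatenate([fk(q,p)[0]-x for q,x,_ in L]+[1e-3*(p-[.3,0,.4,.4,0,.2,0])]),[.3,0,.4,.4,0,.2,0])
    print(r.x.round(4)); print([np.round((fk(q,r.x)[0]-x)*1000,1).tolist() for q,x,_ in L]); print(fk(L[-2][0],r.x)[1].round(3),np.round(L[-2][2],3))
E
python3 kin.py
```

```text
time: 6.25
eef_pos: [0.5249, 0.1741, 0.3414]
orientation: [[0.37, 0.929, -0.002], [0.929, -0.37, -0.001], [-0.001, -0.001, -1.0]]
force: [0.5, 0.2, -4.1]
finger_gap: 0.0553
grip_force: 45.0
6.25 [ 0.275 -0.009  1.753 -0.     1.399  0.654] [0.5249 0.1741 0.3414] [[0.37, 0.929, -0.002], [0.929, -0.37, -0.001], [-0.001, -0.001, -1.0]] [ 0.5  0.2 -4.1] [-0.19  0.06  0.03] 0.05534433455202194 44.97803722108074
[ 2.468e-01 -3.000e-04  5.126e-01  5.666e-01  1.600e-03  3.185e-01
  2.490e-02]
[[-0.0, 0.0, 0.1], [-0.0, 0.0, 0.0], [0.0, 0.0, 0.0], [-0.0, 0.0, 0.0], [0.0, 0.0, 0.1], [0.2, -0.1, -0.3]]
[[-0.929  0.37  -0.002]
 [ 0.37   0.929 -0.001]
 [ 0.001 -0.001 -1.   ]] [[ 0.37   0.929 -0.002]
 [ 0.929 -0.37  -0.001]
 [-0.001 -0.001 -1.   ]]
```

```bash
cat > ik.py <<'E'
from kin import *
PP=np.array([.2468,-.0003,.5126,.5666,.0016,.3185,.0249]);RO=Ro.from_euler("z",np.pi/2).as_matrix()
lo=np.array([-2.63,-.94,.31,-1.31,0,-2.55]);hi=np.array([2.63,2.18,2.57,4.45,2.66,2.55])
def tool(q): x,R=fk(q,PP);return x,R@RO
def ik(x,R,q0):
    f=lambda q:np.r_[(tool(q)[0]-x)*5,(tool(q)[1]-R).ravel()]
    r=least_squares(f,np.clip(q0,lo+1e-3,hi-1e-3),bounds=(lo,hi)); return r.x,np.sqrt(2*r.cost)
def Rh(phi): z=np.array([np.cos(phi),np.sin(phi),0]);x=np.array([0,0,-1.]);return np.c_[x,np.cross(z,x),z]
if __name__=="__main__":
    rng=np.random.default_rng(0)
    for ph in(11.5,-78.5,101.5,-168.5):
        d=np.array([np.cos(np.radians(ph)),np.sin(np.radians(ph)),0])
        for z in(.084,.22):
            x=np.array([.5803,-.2135,z])+.002*d;S=set()
            for k in range(25):
                q,e=ik(x,Rh(np.radians(ph)),rng.uniform(lo,hi))
                if e<1e-3:S.add(tuple(q.round(2)))
            print(ph,z,S)
E
python3 ik.py
```

```text
11.5 0.084 {(np.float64(-0.86), np.float64(0.68), np.float64(2.35), np.float64(2.08), np.float64(1.51), np.float64(1.67))}
11.5 0.22 {(np.float64(-0.86), np.float64(0.3), np.float64(2.41), np.float64(2.04), np.float64(1.37), np.float64(1.95))}
-78.5 0.084 set()
-78.5 0.22 set()
101.5 0.084 {(np.float64(-0.71), np.float64(1.05), np.float64(1.34), np.float64(0.81), np.float64(2.14), np.float64(2.09))}
101.5 0.22 {(np.float64(-0.71), np.float64(0.87), np.float64(1.39), np.float64(0.89), np.float64(2.23), np.float64(2.22))}
-168.5 0.084 {(np.float64(-0.19), np.float64(1.16), np.float64(1.11), np.float64(-0.58), np.float64(2.35), np.float64(1.14))}
-168.5 0.22 {(np.float64(-0.19), np.float64(0.99), np.float64(1.16), np.float64(-0.66), np.float64(2.46), np.float64(1.03))}
```

```bash
cat > plan.py <<'E'
from ik import *; from h import atz
print("green",atz("top",(197,424),.022)[:2].round(3),"orange",atz("top",(295.5,363),.014)[:2].round(3),"ball",atz("top",(149,295),.03)[:2].round(3))
L=[json.loads(l) for l in open("log.txt")];q0=np.array(L[-1][0]);x0=np.array(L[-1][1]);R0=np.array(L[-1][2])
rv=lambda ax,a:Ro.from_rotvec(np.array(ax)*a).as_matrix()
for ph in(50,60):
  phr=np.radians(ph); d=np.array([np.cos(phr),np.sin(phr),0])
  ya=np.arctan2(R0[1,0],R0[0,0]); tgt=phr+np.pi; base=(tgt-ya+np.pi)%(2*np.pi)-np.pi
  for dy in(base,base-2*np.pi*np.sign(base)):
    q=q0;ok=[];x1=np.array([.5803,-.2135,.34])+.002*d; x1b=x1
    path=[(x0+(x1-x0)*s,rv([0,0,1],dy*s)@R0) for s in np.linspace(0,1,15)]
    R1=path[-1][1]
    path+=[(x1,R1@rv([0,1,0],-np.pi/2*s)) for s in np.linspace(0,1,10)]
    path+=[(x1-[0,0,.246*s],Rh(phr)) for s in np.linspace(0,1,6)]
    J=[]
    for x,R in path:
        q,e=ik(x,R,q);J.append(np.r_[q,e])
    J=np.array(J);print(ph,np.degrees(dy).round(),"maxerr",J[:,6].round(3).max(),"steps",np.abs(np.diff(J[:,:6],axis=0)).max(0).round(2));print(J[[0,7,14,19,24,30]].round(2)); print("R mismatch",np.abs(path[24][1]-Rh(phr)).max().round(3))
E
python3 plan.py
```

```text
green [ 0.597 -0.455] orange [ 0.334 -0.275] ball [ 0.741 -0.104]
50 162.0 maxerr 1.708 steps [0.07 0.06 0.07 0.15 0.14 0.25]
[[ 0.28 -0.01  1.75 -0.    1.4   0.65  0.  ]
 [-0.08 -0.01  1.75 -0.    1.4  -1.11  0.  ]
 [-0.29  0.11  1.64 -0.12  1.38 -2.55  0.31]
 [-0.44 -0.04  1.79  0.31  1.15 -2.55  0.81]
 [-0.68 -0.12  1.95  0.95  1.12 -2.55  1.44]
 [-0.4   0.01  2.2   0.59  0.46 -2.55  1.71]]
R mismatch 0.002
50 -198.0 maxerr 0.918 steps [0.12 0.09 0.07 0.13 0.1  0.2 ]
[[ 0.28 -0.01  1.75 -0.    1.4   0.65  0.  ]
 [-0.08 -0.01  1.75  0.    1.4   2.03  0.  ]
 [-0.7  -0.    1.86  0.45  1.19  2.55  0.92]
 [-0.82  0.09  1.9   0.88  1.34  2.55  0.38]
 [-0.92  0.36  1.97  1.42  1.73  2.38  0.  ]
 [-0.92  0.78  1.94  1.37  1.66  1.98  0.  ]]
R mismatch 0.002
60 172.0 maxerr 1.816 steps [0.09 0.06 0.06 0.19 0.17 0.26]
[[ 0.28 -0.01  1.75 -0.    1.4   0.65  0.  ]
 [-0.08 -0.01  1.75 -0.    1.4  -1.2   0.  ]
 [-0.24  0.09  1.67 -0.2   1.34 -2.55  0.49]
 [-0.41 -0.    1.75  0.26  1.21 -2.55  0.99]
 [-0.76  0.11  1.75  1.04  1.49 -2.55  1.53]
 [-0.48  0.12  2.05  0.61  0.74 -2.55  1.82]]
R mismatch 0.002
60 -188.0 maxerr 0.757 steps [0.11 0.09 0.04 0.12 0.09 0.19]
[[ 0.28 -0.01  1.75 -0.    1.4   0.65  0.  ]
 [-0.08 -0.01  1.75  0.    1.4   1.94  0.  ]
 [-0.64  0.03  1.78  0.34  1.26  2.55  0.76]
 [-0.78  0.15  1.79  0.78  1.45  2.55  0.27]
 [-0.9   0.44  1.85  1.32  1.85  2.39  0.  ]
 [-0.9   0.83  1.82  1.24  1.74  2.04  0.  ]]
R mismatch 0.002
```

```bash
cat > plan2.py <<'E'
from ik import *
L=[json.loads(l) for l in open("log.txt")];q0=np.array(L[-1][0])
phr=np.radians(55);d=np.array([np.cos(phr),np.sin(phr),0])
q1,e=ik(np.array([.5803,-.2135,.29])+.002*d,Rh(phr),[-.9,.44,1.85,1.32,1.85,2.39]);print(q1.round(3),e)
N=28
x,R=tool(q0)
for k in range(1,N+1):
    y,S=tool(q0+(q1-q0)*k/N); dx=R.T@(y-x)*100; w=Ro.from_matrix(R.T@S).as_rotvec()
    print("[0.4,"+",".join(f"{v:.2f}" for v in dx)+","+",".join(f"{v:.3f}" for v in w)+"],", np.degrees(np.linalg.norm(w)).round(1),y.round(2),S[:,0].round(2)); x,R=y,S
E
python3 plan2.py
```

```text
[-0.91   0.469  1.919  1.349  1.774  2.302] 1.371255751732276e-15
[0.4,-0.88,0.17,1.22,0.058,0.015,0.110], 7.2 [0.52 0.17 0.33] [0.47 0.88 0.01]
[0.4,-0.83,0.32,1.09,0.058,0.014,0.110], 7.2 [0.52 0.16 0.32] [0.56 0.83 0.01]
[0.4,-0.75,0.46,0.95,0.059,0.013,0.110], 7.2 [0.52 0.15 0.31] [0.65 0.76 0.01]
[0.4,-0.66,0.58,0.81,0.059,0.012,0.110], 7.2 [0.52 0.14 0.3 ] [0.73 0.68 0.  ]
[0.4,-0.56,0.68,0.67,0.060,0.012,0.110], 7.2 [0.52 0.13 0.29] [ 0.8   0.6  -0.02]
[0.4,-0.44,0.76,0.52,0.060,0.011,0.110], 7.2 [0.52 0.13 0.28] [ 0.86  0.51 -0.04]
[0.4,-0.32,0.82,0.36,0.061,0.010,0.109], 7.2 [0.52 0.12 0.28] [ 0.91  0.41 -0.07]
[0.4,-0.19,0.86,0.21,0.062,0.009,0.109], 7.2 [0.52 0.11 0.27] [ 0.94  0.32 -0.11]
[0.4,-0.06,0.88,0.05,0.063,0.007,0.108], 7.2 [0.52 0.1  0.27] [ 0.96  0.22 -0.16]
[0.4,0.08,0.87,-0.11,0.064,0.006,0.107], 7.2 [0.52 0.1  0.26] [ 0.97  0.13 -0.2 ]
[0.4,0.21,0.85,-0.27,0.065,0.005,0.106], 7.1 [0.53 0.09 0.26] [ 0.97  0.04 -0.26]
[0.4,0.33,0.80,-0.43,0.067,0.003,0.105], 7.1 [0.53 0.08 0.26] [ 0.95 -0.05 -0.31]
[0.4,0.44,0.73,-0.59,0.068,0.001,0.103], 7.1 [0.53 0.07 0.26] 
[... 599 characters left out ...]
39 -0.78]
[0.4,0.75,-0.31,-1.76,0.075,-0.020,0.089], 6.7 [ 0.57 -0.04  0.27] [ 0.41 -0.38 -0.83]
[0.4,0.70,-0.47,-1.88,0.075,-0.023,0.087], 6.7 [ 0.58 -0.06  0.27] [ 0.33 -0.36 -0.87]
[0.4,0.62,-0.62,-2.00,0.075,-0.027,0.084], 6.6 [ 0.58 -0.09  0.28] [ 0.26 -0.32 -0.91]
[0.4,0.53,-0.76,-2.11,0.074,-0.031,0.082], 6.6 [ 0.58 -0.11  0.28] [ 0.19 -0.27 -0.94]
[0.4,0.41,-0.90,-2.22,0.073,-0.035,0.080], 6.5 [ 0.58 -0.13  0.28] [ 0.13 -0.22 -0.97]
[0.4,0.27,-1.02,-2.32,0.072,-0.038,0.077], 6.5 [ 0.58 -0.16  0.28] [ 0.08 -0.15 -0.99]
[0.4,0.11,-1.13,-2.41,0.071,-0.042,0.075], 6.4 [ 0.58 -0.18  0.29] [ 0.04 -0.08 -1.  ]
[0.4,-0.06,-1.23,-2.49,0.069,-0.046,0.072], 6.3 [ 0.58 -0.21  0.29] [-0.  0. -1.]
```

```bash
python3 -m jog '[[0.4,-0.88,0.17,1.22,0.058,0.015,0.11],[0.4,-0.83,0.32,1.09,0.058,0.014,0.11],[0.4,-0.75,0.46,0.95,0.059,0.013,0.11],[0.4,-0.66,0.58,0.81,0.059,0.012,0.11],[0.4,-0.56,0.68,0.67,0.06,0.012,0.11],[0.4,-0.44,0.76,0.52,0.06,0.011,0.11],[0.4,-0.32,0.82,0.36,0.061,0.01,0.109],[0.4,-0.19,0.86,0.21,0.062,0.009,0.109],[0.4,-0.06,0.88,0.05,0.063,0.007,0.108],[0.4,0.08,0.87,-0.11,0.064,0.006,0.107],[0.4,0.21,0.85,-0.27,0.065,0.005,0.106],[0.4,0.33,0.8,-0.43,0.067,0.003,0.105],[0.4,0.44,0.73,-0.59,0.068,0.001,0.103],[0.4,0.54,0.64,-0.74,0.069,-0.001,0.102]]'; python3 st.py; python3 -m jog '[[0.4,0.63,0.54,-0.9,0.07,-0.003,0.1],[0.4,0.7,0.42,-1.05,0.071,-0.005,0.099],[0.4,0.75,0.29,-1.2,0.072,-0.008,0.097],[0.4,0.78,0.15,-1.35,0.073,-0.01,0.095],[0.4,0.8,0,-1.49,0.074,-0.013,0.093],[0.4,0.79,-0.16,-1.63,0.074,-0.017,0.091],[0.4,0.75,-0.31,-1.76,0.075,-0.02,0.089],[0.4,0.7,-0.47,-1.88,0.075,-0.023,0.087],[0.4,0.62,-0.62,-2,0.075,-0.027,0.084],[0.4,0.53,-0.76,-2.11,0.074,-0.031,0.082],[0.4,0.41,-0.9,-2.22,0.073,-0.035,0.08],[0.4,0.27,-1.02,-2.32,0.072,-0.038,0.077],[0.4,0.11,-1.13,-2.41,0.071,-0.042,0.075],[0.4,-0.06,-1.23,-2.49,0.069,-0.046,0.072],[0.4,0,0,0,0,0,0],[0.4,0,0,0,0,0,0]]'; python3 - <<'E'
import st
from h import *
a=optics.snapshot("scene");b=optics.snapshot("top")
cv2.imwrite("pics/sc2.png",a[:,:,::-1]);cv2.imwrite("pics/tp2.png",b[:,:,::-1])
o=np.hstack([cv2.resize(a[90:270,120:300],(400,400),interpolation=cv2.INTER_CUBIC),cv2.resize(b[130:280,260:410],(400,400),interpolation=cv2.INTER_CUBIC)])
cv2.imwrite("pics/g2.png",o[:,:,::-1])
for c in("scene","top"):
  for l in("housing_top","housing_ear","housing","post_top"): print(c,l,[(round(d["conf"],2),np.round(d["centre"],1).tolist()) for d in landmark_of(c,l)][:4])
E
```

```text
time: 7.65
eef_pos: [0.5364, 0.059, 0.2567]
orientation: [[0.874, -0.454, -0.171], [-0.206, -0.667, 0.716], [-0.439, -0.591, -0.677]]
force: [-0.2, -0.4, -3.4]
finger_gap: 0.0558
grip_force: 45.0
7.65 [-0.324  0.237  1.836  0.674  1.586  1.477] [0.5364 0.059  0.2567] [[0.874, -0.454, -0.171], [-0.206, -0.667, 0.716], [-0.439, -0.591, -0.677]] [-0.2 -0.4 -3.4] [-0.75  0.06 -0.  ] 0.05578108380251457 44.97881946748748
time: 9.25
eef_pos: [0.5807, -0.2114, 0.2884]
orientation: [[-0.003, -0.818, 0.575], [0.001, 0.575, 0.818], [-1.0, 0.003, -0.001]]
force: [0.6, -0.6, -3.6]
finger_gap: 0.0555
grip_force: 45.0
9.25 [-0.918  0.479  1.919  1.342  1.776  2.294] [ 0.5807 -0.2114  0.2884] [[-0.003, -0.818, 0.575], [0.001, 0.575, 0.818], [-1.0, 0.003, -0.001]] [ 0.6 -0.6 -3.6] [-0.85  0.72  0.05] 0.05554497995012105 44.977816049940884
scene housing_top [(0.76, [89.9, 229.8])]
scene housing_ear [(0.76, [121.8, 228.9])]
scene housing [(0.7, [311.1, 231.1]), (0.65, [141.1, 232.2])]
scene post_top [(0.92, [181.2, 229.5]), (0.84, [141.0, 293.3]), (0.79, [140.7, 172.9]), (0.71, [249.9, 466.6])]
top housing_top [(0.58, [180.6, 348.8])]
top housing_ear [(0.92, [165.7, 320.6])]
top housing [(0.9, [190.7, 344.6])]
top post_top [(0.94, [188.6, 434.0]), (0.89, [303.2, 142.2]), (0.79, [298.7, 371.7]), (0.72, [199.6, 342.0])]
```

View pics/g2.png

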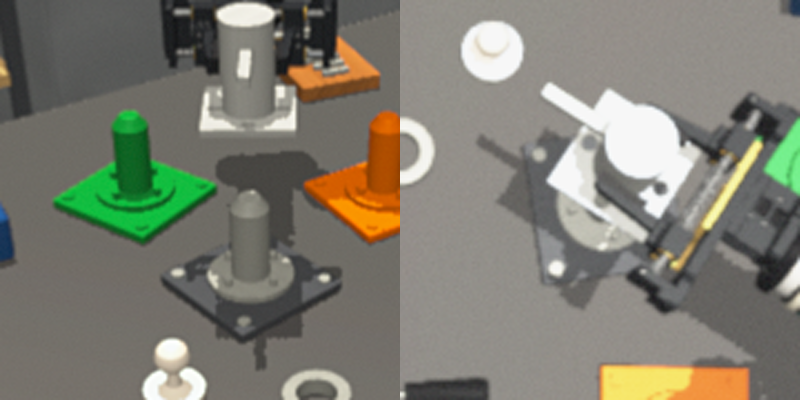

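The housing hangs upright, mouth down, scene column ~230, above the grey post, with the ear pointing to about +55°. Next I measure the post axis against the housing axis in the same pictures.

```bash
python3 - <<'E'
from h import *
import json
L=json.loads(open("log.txt").readlines()[-1]);x=np.array(L[1]);z=np.array(L[2])[:,2]
sc=cv2.imread("pics/sc2.png").astype(float).mean(2);tp0=cv2.imread("pics/top0.png").astype(float);tp=cv2.imread("pics/tp2.png")
s0=cv2.imread("pics/scene0.png").astype(float).mean(2)
def edges(g,row,c0,c1,mid):
    d=np.diff(cv2.GaussianBlur(g,(1,5),0)[row]);
    return [d[c0:mid].round(0).astype(int).tolist(),d[mid:c1].round(0).astype(int).tolist()]
P1=proj("scene",[[.5803,-.2135,z] for z in(.06,.075,.09,.105)]);print("post pred scene",P1.round(1).tolist())
for (c,r) in P1: print(int(r),s0[int(round(r)),215:250].round().astype(int).tolist())
H=x+.0034*z;zm=x[2]-.062
P2=proj("scene",[[H[0],H[1],zm+k] for k in(.03,.05,.095)]);print("H",H,"pred",P2.round(1).tolist())
for (c,r) in P2: print(int(r),sc[int(round(r)),210:255].round().astype(int).tolist())
print("top disc pred top/scene",proj("top",[[H[0],H[1],zm+.11]]).round(1),proj("scene",[[H[0],H[1],zm+.11]]).round(1))
m=np.zeros(tp.shape[:2],np.uint8);g=tp.min(2);print(g[165:205:4,325:375:4])
E
```

```text
post pred scene [[232.6, 199.5], [232.4, 194.5], [232.3, 189.5], [232.2, 184.4]]
199 [102, 101, 102, 102, 97, 101, 100, 96, 89, 86, 92, 96, 98, 101, 103, 103, 103, 104, 103, 103, 99, 99, 94, 91, 87, 81, 81, 89, 92, 94, 95, 95, 96, 100, 101]
194 [100, 101, 101, 102, 100, 101, 101, 99, 86, 85, 93, 95, 97, 99, 101, 102, 105, 103, 101, 102, 101, 97, 96, 91, 86, 82, 87, 98, 102, 102, 102, 101, 103, 102, 103]
189 [102, 101, 102, 101, 101, 102, 102, 98, 87, 85, 91, 94, 95, 97, 98, 99, 98, 100, 99, 97, 97, 95, 94, 92, 86, 81, 85, 99, 102, 102, 101, 102, 101, 103, 101]
184 [100, 102, 100, 102, 102, 101, 99, 102, 118, 149, 160, 159, 159, 161, 162, 164, 167, 166, 163, 158, 156, 155, 154, 154, 150, 134, 104, 99, 102, 100, 102, 101, 100, 102, 101]
H [ 0.58267145 -0.20864125  0.28838103] pred [[231.1, 129.7], [230.9, 121.7], [230.5, 103.0]]
129 [106, 113, 139, 157, 158, 155, 156, 165, 185, 167, 121, 112, 119, 123, 127, 129, 132, 134, 130, 131, 129, 129, 126, 127, 126, 125, 123, 121, 118, 115, 112, 106, 96, 129, 210, 238, 239, 232, 177, 154, 156, 160, 149, 92, 54]
121 [107, 105, 87, 48, 33, 32, 37,
[... 294 characters left out ...]
, 122, 124, 121, 120, 117, 117, 110, 107, 96, 83, 91, 99, 96, 66, 43, 45, 49, 45, 41, 39, 42]
top disc pred top/scene [[350.4 183. ]] [[230.3  96.5]]
[[141 137 138 244 216 136 136 136 136 137 138 138 136]
 [247 217 199 247 247 246 207 160 130 135 134 135 138]
 [216 247 246 247 247 247 247 247 246 120 126 136 140]
 [135 207 245 225 247 247 247 247 247 246  95 101 131]
 [147 157 174 232 247 247 247 247 247 247 108  77 101]
 [233 150 143 226 247 247 247 247 247 247 185 204  52]
 [243 217 116 126 247 247 247 247 247 247 246 215 138]
 [246 217 112 106 170 247 247 247 246 247 247 163 137]
 [247 221 144  93 101 113 138 140 220 247 243 135 131]
 [247 219 150 107 100 101 124 244  99 242 138 139 133]]
```

```bash
python3 -m jog '[[0.4,2,-0.14,-0.45,0,0,0],[0.4,3,0,0,0,0,0],[0.4,3,0,0,0,0,0],[0.4,2,0,0,0,0,0],[0.4,1,0,0,0,0,0],[0.4,0,0,0,0,0,0]]'; python3 - <<'E'
import st
from h import *
a=optics.snapshot("scene");b=optics.snapshot("top")
o=np.hstack([cv2.resize(a[110:230,170:290],(400,400),interpolation=cv2.INTER_CUBIC),cv2.resize(b[160:240,290:370],(400,400),interpolation=cv2.INTER_CUBIC)])
cv2.imwrite("pics/g3.png",o[:,:,::-1])
E
python3 -m jog '[[0.4,0.5,0,0,0,0,0],[0.4,0.5,0,0,0,0,0],[0.4,0,0,0,0,0,0]]';
```

```text
time: 10.35
eef_pos: [0.5801, -0.216, 0.18]
orientation: [[-0.0, -0.819, 0.574], [0.002, 0.574, 0.819], [-1.0, 0.001, 0.001]]
force: [-0.5, 0.4, -3.5]
finger_gap: 0.0555
grip_force: 45.0
10.35 [-0.924  0.662  1.905  1.307  1.739  2.124] [ 0.5801 -0.216   0.18  ] [[-0.0, -0.819, 0.574], [0.002, 0.574, 0.819], [-1.0, 0.001, 0.001]] [-0.5  0.4 -3.5] [-0.81  0.63  0.03] 0.05553673681940684 44.97725754015846
time: 10.75
eef_pos: [0.5802, -0.2162, 0.171]
orientation: [[0.001, -0.819, 0.574], [-0.001, 0.574, 0.819], [-1.0, -0.001, 0.0]]
force: [-0.4, 0.2, -4.0]
finger_gap: 0.0553
grip_force: 45.0
```

View pics/g3.png

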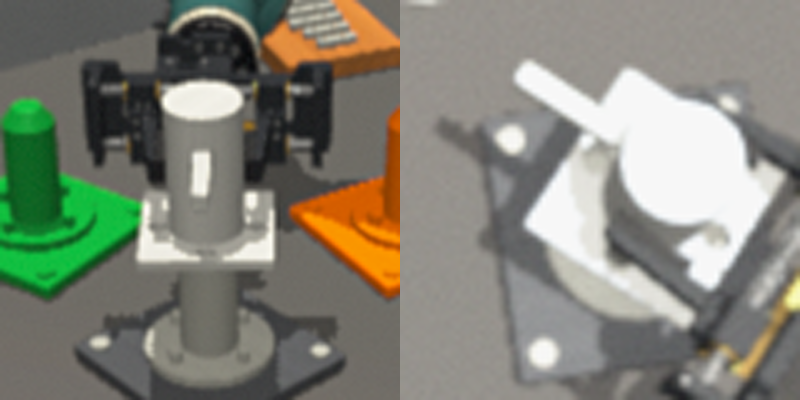

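Post in scene crop spans columns 180–238, housing 165–242. The mouth is just over the post's taper, with a possible small sideways offset, so I measure it on pixel profiles.

```bash
python3 - <<'E'
from h import *
s=readout.get_state();x=np.array(s["eef_pos"]);z=np.array(s["orientation"])[:,2];H=x+.0034*z;zm=x[2]-.062;print(H)
a=optics.snapshot("scene");cv2.imwrite("pics/sc3.png",a[:,:,::-1]);g=a.astype(float).mean(2)
for k in(.02,.03,.045,.09,.1,.105):
    c,r=proj("scene",[[H[0],H[1],zm+k]])[0];print("H",k,c.round(1),int(round(r)),g[int(round(r)),212:252].round().astype(int).tolist())
for k in(.03,.045,.06,.075):
    c,r=proj("scene",[[.5808,-.2138,k]])[0];print("P",k,c.round(1),int(round(r)),g[int(round(r)),212:252].round().astype(int).tolist())
E
```

```text
[ 0.58217851 -0.21342417  0.17099388]
H 0.02 231.4 176 [155, 239, 239, 180, 155, 156, 163, 170, 141, 114, 114, 122, 125, 127, 128, 120, 122, 125, 122, 121, 122, 126, 126, 124, 123, 120, 117, 113, 108, 99, 112, 160, 180, 176, 169, 157, 154, 154, 168, 185]
H 0.03 231.3 173 [119, 178, 167, 156, 157, 158, 165, 177, 145, 114, 116, 121, 126, 129, 129, 123, 129, 130, 128, 126, 113, 124, 128, 123, 123, 121, 117, 113, 107, 99, 113, 180, 236, 241, 233, 177, 152, 156, 156, 133]
H 0.045 231.1 167 [107, 104, 79, 57, 50, 47, 39, 60, 101, 113, 120, 123, 127, 128, 126, 164, 234, 238, 236, 238, 208, 136, 119, 124, 124, 122, 117, 113, 110, 105, 92, 53, 35, 37, 36, 36, 53, 67, 68, 70]
H 0.09 230.7 151 [36, 51, 58, 59, 54, 39, 49, 86, 111, 116, 123, 124, 127, 130, 130, 130, 129, 129, 129, 128, 127, 127, 125, 125, 125, 122, 118, 112, 109, 103, 98, 95, 102, 93, 79, 61, 59, 53, 39, 32]
H 0.1 230.6 147 [44, 52, 51, 45, 48, 32, 50, 104, 143, 183, 213, 231, 238, 238, 241, 241, 240, 239, 238, 237, 237, 237, 236, 234, 232, 233, 223, 186, 146, 110, 96, 102, 109, 103, 69, 49, 47, 48, 49, 47]
H 0.105 230.6 145 [44
[... 298 characters left out ...]
 109, 108, 107, 105, 102, 99, 96, 92, 86, 99, 129, 134, 132, 132, 132, 130, 131, 132, 129, 104]
P 0.045 232.4 204 [81, 67, 63, 63, 62, 65, 77, 97, 104, 111, 128, 121, 99, 96, 102, 103, 106, 108, 109, 109, 108, 108, 107, 104, 105, 100, 96, 92, 88, 102, 123, 121, 112, 123, 117, 98, 74, 62, 61, 61]
P 0.06 232.3 199 [106, 106, 106, 108, 107, 107, 108, 104, 98, 75, 65, 70, 88, 98, 100, 104, 106, 106, 109, 110, 109, 108, 108, 106, 103, 100, 96, 93, 83, 72, 74, 89, 94, 94, 96, 94, 102, 108, 107, 108]
P 0.075 232.2 195 [106, 109, 107, 105, 106, 106, 108, 108, 103, 82, 73, 73, 88, 97, 101, 105, 104, 106, 109, 109, 109, 108, 108, 105, 102, 101, 95, 91, 85, 74, 70, 68, 68, 70, 75, 72, 78, 87, 103, 108]
```

```bash
python3 -m jog '[[0.4,0.4,0,-0.05,0,0,0],[0.4,0.4,0,-0.05,0,0,0],[0.4,0.4,0,0,0,0,0],[0.4,0,0,0,0,0,0]]';python3 st.py;  python3 -m jog '[[0.4,0.5,0,0,0,0,0],[0.4,0.5,0,0,0,0,0],[0.4,0.5,0,0,0,0,0],[0.4,0,0,0,0,0,0]]';python3 st.py
```

```text
time: 11.2
eef_pos: [0.5795, -0.2169, 0.1583]
orientation: [[0.0, -0.819, 0.574], [0.001, 0.574, 0.819], [-1.0, 0.0, 0.001]]
force: [-0.3, 0.3, -3.7]
finger_gap: 0.0555
grip_force: 45.0
11.2 [-0.925  0.7    1.898  1.3    1.732  2.093] [ 0.5795 -0.2169  0.1583] [[0.0, -0.819, 0.574], [0.001, 0.574, 0.819], [-1.0, 0.0, 0.001]] [-0.3  0.3 -3.7] [-0.81  0.68  0.02] 0.055543888662144145 44.97712744461751
time: 11.6
eef_pos: [0.5795, -0.2168, 0.1432]
orientation: [[0.0, -0.819, 0.574], [0.001, 0.574, 0.819], [-1.0, 0.0, 0.001]]
force: [0.9, 0.4, -4.5]
finger_gap: 0.0554
grip_force: 45.0
11.6 [-0.925  0.727  1.892  1.297  1.726  2.072] [ 0.5795 -0.2168  0.1432] [[0.0, -0.819, 0.574], [0.001, 0.574, 0.819], [-1.0, 0.0, 0.001]] [ 0.9  0.4 -4.5] [-0.84  0.7   0.05] 0.05540644713792243 44.97731912739255
```

```bash
python3 -m jog '[[0.4,0.6,0,0,0,0,0],[0.4,0.6,0,0,0,0,0],[0.4,0.6,0,0,0,0,0],[0.4,0.6,0,0,0,0,0],[0.4,0.6,0,0,0,0,0],[0.4,0.5,0,0,0,0,0],[0.4,0,0,0,0,0,0]]';  python3 -m jog '[[0.4,0.3,0,0,0,0,0],[0.4,0.3,0,0,0,0,0],[0.4,0,0,0,0,0,0]]';python3 -m jog '[[0.4,0.2,0,0,0,0,0],[0.4,0.2,0,0,0,0,0],[0.4,0,0,0,0,0,0]]'
```

```text
time: 12.3
eef_pos: [0.5796, -0.2169, 0.1082]
orientation: [[0.0, -0.819, 0.574], [0.001, 0.574, 0.819], [-1.0, 0.0, 0.001]]
force: [-0.3, 0.2, -3.6]
finger_gap: 0.0555
grip_force: 45.0
time: 12.6
eef_pos: [0.5797, -0.217, 0.1028]
orientation: [[0.001, -0.819, 0.574], [-0.0, 0.574, 0.819], [-1.0, -0.001, 0.0]]
force: [-1.0, -0.5, -3.3]
finger_gap: 0.0553
grip_force: 45.0
time: 12.9
eef_pos: [0.5797, -0.2171, 0.0989]
orientation: [[0.001, -0.819, 0.574], [-0.0, 0.574, 0.819], [-1.0, -0.001, 0.001]]
force: [-0.3, 0.6, -3.9]
finger_gap: 0.0552
grip_force: 45.0
```

```bash
python3 -m jog '[[0.4,0.15,0,0,0,0,0],[0.4,0.15,0,0,0,0,0],[0.4,0,0,0,0,0,0]]';  python3 -m jog '[[0.4,0.1,0,0,0,0,0],[0.4,0.1,0,0,0,0,0],[0.4,0,0,0,0,0,0]]';python3 -m jog '[[0.4,0.1,0,0,0,0,0],[0.4,0.1,0,0,0,0,0],[0.4,0,0,0,0,0,0]]'
```

```text
time: 13.2
eef_pos: [0.5797, -0.2171, 0.0959]
orientation: [[0.001, -0.819, 0.574], [-0.0, 0.574, 0.819], [-1.0, -0.001, 0.001]]
force: [0.2, 0.8, -4.2]
finger_gap: 0.0557
grip_force: 45.0
time: 13.5
eef_pos: [0.5798, -0.2171, 0.094]
orientation: [[0.001, -0.819, 0.574], [-0.0, 0.574, 0.819], [-1.0, -0.001, 0.001]]
force: [0.0, 0.0, -3.7]
finger_gap: 0.0553
grip_force: 45.0
time: 13.8
eef_pos: [0.5798, -0.2172, 0.0928]
orientation: [[0.003, -0.819, 0.574], [0.001, 0.574, 0.819], [-1.0, -0.002, 0.002]]
force: [-0.3, 0.5, -0.2]
finger_gap: 0.0553
grip_force: 45.0
```

Contact: the flange rests on the stud tips (weight coming off at TCP z 0.093). Release and rise.

```bash
python3 -m jog '[[0.7,0,0,0,0,0,0],[0.8,0,0,0,0,0,0],[1,0,0,0,0,0,0],[1,0,0,0,0,0,0],[1,0,0,0,0,0,0]]'; python3 -m jog '[[1,-1,0,0,0,0,0],[1,-2,0,0,0,0,0],[1,-4,0,0,0,0,0],[1,-4,0,0,0,0,0],[1,-4,0,0,0,0,0],[1,-1,0,0,0,0,0],[1,0,0,0,0,0,0]]'; python3 st.py; cat > plan3.py <<'E'
from ik import *
# target: tool down over ear (angle th, radius .072), tool y tangential
C=np.array([.5808,-.2138])
def Rd(th,s):
    y=s*np.array([-np.sin(th),np.cos(th),0]);z=np.array([0,0,-1.]);return np.c_[np.cross(y,z),y,z]
def earx(th,z,r=.072): return np.r_[C+r*np.array([np.cos(th),np.sin(th)]),z]
if __name__=="__main__":
    L=[json.loads(l) for l in open("log.txt")];q0=np.array(L[-1][0])
    for s in(1,-1):
        q=[-.3,.3,1.6,0,1.2,0]
        for th in(55,101.5,11.5):
            best=min((ik(earx(np.radians(th),.112),Rd(np.radians(th),s),[-.3,.3,1.6,0,1.2,g]) for g in(-2,-1,0,1,2)),key=lambda t:t[1]); print(s,th,best[0].round(2),round(best[1],4))
E
python3 plan3.py
```

```text
time: 14.3
eef_pos: [0.5798, -0.2171, 0.0923]
orientation: [[0.001, -0.819, 0.574], [-0.0, 0.574, 0.819], [-1.0, -0.001, 0.001]]
force: [0.1, -0.3, 0.0]
finger_gap: 0.088
grip_force: 0.0
time: 15.0
eef_pos: [0.5799, -0.2174, 0.2547]
orientation: [[0.005, -0.819, 0.574], [-0.004, 0.574, 0.819], [-1.0, -0.006, -0.001]]
force: [-0.6, 0.0, -0.4]
finger_gap: 0.0883
grip_force: 0.0
15.0 [-0.925  0.537  1.912  1.325  1.769  2.232] [ 0.5799 -0.2174  0.2547] [[0.005, -0.819, 0.574], [-0.004, 0.574, 0.819], [-1.0, -0.006, -0.001]] [-0.6  0.  -0.4] [-0.39  0.36  0.04] 0.08832090144454482 0.0
1 55 [-0.2   0.32  1.83 -0.14  0.99 -2.55] 0.2358
1 101.5 [-0.32  0.22  1.94  0.05  0.98  2.55] 0.0863
1 11.5 [-0.33  0.39  1.72 -0.    1.04 -2.11] 0.0
-1 55 [-0.28  0.32  1.81 -0.    1.01  0.33] 0.0
-1 101.5 [-0.29  0.22  1.94  0.    0.98 -0.49] 0.0
-1 11.5 [-0.33  0.39  1.72  0.    1.04  1.04] 0.0
```

```bash
cat > plan4.py <<'E'
from plan3 import *
L=[json.loads(l) for l in open("log.txt")];q0=np.array(L[-1][0]);th=np.radians(55)
q1,e=ik(earx(th,.23),Rd(th,-1),[-.28,.2,1.7,0,1.2,.33]);print(q1.round(2),e)
N=24;x,R=tool(q0)
for k in range(1,N+1):
    y,S=tool(q0+(q1-q0)*k/N); dx=R.T@(y-x)*100; w=Ro.from_matrix(R.T@S).as_rotvec()
    print("[0.3,"+",".join(f"{v:.2f}" for v in dx)+","+",".join(f"{v:.3f}" for v in w)+"],", np.degrees(np.linalg.norm(w)).round(1),y.round(2),S[:,2].round(1)); x,R=y,S
E
python3 plan4.py; python3 - <<'E'
from h import *
for c in("scene","top"):
  im=optics.snapshot(c)
  for l,z in(("housing_top",.142),("housing_ear",.112),("housing",.032)): print(c,l,[(round(d["conf"],2),np.round(d["centre"],1).tolist(),atz(c,d["centre"],z).round(3).tolist()) for d in landmark_of(c,l)][:2])
E
```

```text
[-0.28  0.22  1.71  0.    1.21  0.33] 1.5470216885009216e-13
[0.3,0.73,0.96,1.41,-0.057,0.056,-0.090], 6.9 [ 0.58 -0.2   0.24] [ 0.5  0.8 -0.1]
[0.3,0.58,0.94,1.33,-0.060,0.052,-0.093], 7.0 [ 0.58 -0.19  0.23] [ 0.5  0.9 -0.1]
[0.3,0.44,0.90,1.25,-0.063,0.048,-0.096], 7.1 [ 0.58 -0.17  0.23] [ 0.4  0.9 -0.2]
[0.3,0.33,0.84,1.16,-0.066,0.043,-0.098], 7.2 [ 0.57 -0.16  0.22] [ 0.4  0.9 -0.2]
[0.3,0.22,0.77,1.07,-0.068,0.039,-0.100], 7.3 [ 0.57 -0.15  0.21] [ 0.3  0.9 -0.3]
[0.3,0.14,0.69,0.96,-0.070,0.034,-0.103], 7.4 [ 0.57 -0.14  0.21] [ 0.3  0.9 -0.4]
[0.3,0.08,0.61,0.86,-0.071,0.030,-0.105], 7.5 [ 0.57 -0.13  0.2 ] [ 0.2  0.9 -0.4]
[0.3,0.03,0.52,0.75,-0.072,0.025,-0.107], 7.5 [ 0.56 -0.13  0.19] [ 0.2  0.9 -0.5]
[0.3,0.01,0.43,0.63,-0.073,0.021,-0.109], 7.6 [ 0.56 -0.12  0.19] [ 0.1  0.8 -0.5]
[0.3,0.01,0.35,0.51,-0.073,0.017,-0.111], 7.7 [ 0.56 -0.12  0.18] [ 0.1  0.8 -0.6]
[0.3,0.03,0.28,0.38,-0.073,0.012,-0.113], 7.7 [ 0.56 -0.12  0.18] [ 0.1  0.8 -0.6]
[0.3,0.06,0.22,0.26,-0.073,0.008,-0.115], 7.8 [ 0.56 -0.12  0.18] [ 0.   0.7 -0.7]
[0.3,0.11,0.17,0.13,-0.073,0.004,-0.116], 7
[... 753 characters left out ...]
,-0.125], 8.2 [ 0.6  -0.15  0.21] [-0.   0.1 -1. ]
[0.3,0.57,0.76,-1.16,-0.062,-0.030,-0.125], 8.2 [ 0.61 -0.15  0.22] [-0.   0.1 -1. ]
[0.3,0.54,0.90,-1.27,-0.060,-0.033,-0.125], 8.2 [ 0.62 -0.15  0.23] [-0.  0. -1.]
scene housing_top [(0.72, [168.4, 231.6], [0.573, -0.226, 0.142])]
scene housing_ear [(0.67, [198.7, 235.1], [0.615, -0.149, 0.112]), (0.33, [167.9, 233.6], [0.54, -0.268, 0.112])]
scene housing [(0.64, [208.9, 232.2], [0.582, -0.213, 0.032])]
top housing_top [(0.56, [198.4, 344.6], [0.581, -0.221, 0.142])]
top housing_ear [(0.58, [182.4, 315.3], [0.629, -0.152, 0.112]), (0.42, [204.2, 336.3], [0.571, -0.203, 0.112])]
top housing [(0.86, [204.8, 335.2], [0.581, -0.209, 0.032])]
```

```bash
python3 -m jog '[[0.4,-3,0,0,0,0,0],[0.3,-2,0,0,0,0,0],[0.3,0.73,0.96,1.41,-0.057,0.056,-0.09],[0.3,0.58,0.94,1.33,-0.06,0.052,-0.093],[0.3,0.44,0.9,1.25,-0.063,0.048,-0.096],[0.3,0.33,0.84,1.16,-0.066,0.043,-0.098],[0.3,0.22,0.77,1.07,-0.068,0.039,-0.1],[0.3,0.14,0.69,0.96,-0.07,0.034,-0.103],[0.3,0.08,0.61,0.86,-0.071,0.03,-0.105],[0.3,0.03,0.52,0.75,-0.072,0.025,-0.107],[0.3,0.01,0.43,0.63,-0.073,0.021,-0.109],[0.3,0.01,0.35,0.51,-0.073,0.017,-0.111],[0.3,0.03,0.28,0.38,-0.073,0.012,-0.113],[0.3,0.06,0.22,0.26,-0.073,0.008,-0.115]]'; python3 -m jog '[[0.3,0.11,0.17,0.13,-0.073,0.004,-0.116],[0.3,0.16,0.14,-0.01,-0.072,0,-0.118],[0.3,0.23,0.13,-0.14,-0.072,-0.003,-0.119],[0.3,0.3,0.14,-0.27,-0.071,-0.007,-0.12],[0.3,0.37,0.17,-0.4,-0.07,-0.011,-0.121],[0.3,0.44,0.22,-0.54,-0.069,-0.014,-0.122],[0.3,0.5,0.29,-0.67,-0.067,-0.017,-0.123],[0.3,0.54,0.39,-0.8,-0.066,-0.02,-0.124],[0.3,0.57,0.5,-0.92,-0.065,-0.024,-0.124],[0.3,0.59,0.62,-1.04,-0.063,-0.027,-0.125],[0.3,0.57,0.76,-1.16,-0.062,-0.03,-0.125],[0.3,0.54,0.9,-1.27,-0.06,-0.033,-0.125],[0.3,0,0,0,0,0,0],[0.3,0,0,0,0,0,0]]'; python3 st.py; python3 - <<'E'
from plan3 import *
L=json.loads(open("log.txt").readlines()[-1]);x=np.array(L[1]);R=np.array(L[2])
for th in(55,):
    y=earx(np.radians(th),.114);S=Rd(np.radians(th),-1);print(y,"shift",(R.T@(y-x)*100).round(2),"rot",Ro.from_matrix(R.T@S).as_rotvec().round(3))
E
```

```text
time: 16.8
eef_pos: [0.5592, -0.1121, 0.2274]
orientation: [[0.856, -0.517, 0.022], [-0.368, -0.578, 0.728], [-0.363, -0.631, -0.685]]
force: [-0.2, 0.7, -0.1]
finger_gap: 0.0265
grip_force: 0.0
time: 18.2
eef_pos: [0.6241, -0.1498, 0.2818]
orientation: [[0.576, 0.817, -0.006], [0.817, -0.576, 0.004], [0.0, -0.008, -1.0]]
force: [0.5, -0.3, -1.4]
finger_gap: 0.0264
grip_force: 0.0
18.2 [-0.276  0.191  1.644  0.003  1.314  0.337] [ 0.6241 -0.1498  0.2818] [[0.576, 0.817, -0.006], [0.817, -0.576, 0.004], [0.0, -0.008, -1.0]] [ 0.5 -0.3 -1.4] [-0.09  0.09  0.01] 0.02640162550550586 0.0
[ 0.6220975  -0.15482105  0.114     ] shift [-0.53  0.26 16.78] rot [-0.008 -0.    -0.003]
```

```bash
python3 -m jog '[[0.38,-0.53,0.26,3,-0.008,0,-0.003],[0.38,0,0,4,0,0,0],[0.38,0,0,4,0,0,0],[0.38,0,0,2,0,0,0],[0.38,0,0,0,0,0,0]]'; python3 - <<'E'
import st
from h import *
a=optics.snapshot("scene");b=optics.snapshot("top")
o=np.hstack([cv2.resize(a[150:230,190:270],(400,400),interpolation=cv2.INTER_CUBIC),cv2.resize(b[150:230,290:370],(400,400),interpolation=cv2.INTER_CUBIC)])
cv2.imwrite("pics/g4.png",o[:,:,::-1])
E
```

```text
time: 18.7
eef_pos: [0.6191, -0.1557, 0.1461]
orientation: [[0.574, 0.818, -0.009], [0.819, -0.574, 0.002], [-0.003, -0.009, -1.0]]
force: [-0.4, 0.4, 0.1]
finger_gap: 0.0334
grip_force: 0.0
18.7 [-0.285  0.288  1.785 -0.     1.079  0.327] [ 0.6191 -0.1557  0.1461] [[0.574, 0.818, -0.009], [0.819, -0.574, 0.002], [-0.003, -0.009, -1.0]] [-0.4  0.4  0.1] [-0.03  0.13  0.02] 0.033447096963458524 0.0
```

View pics/g4.png

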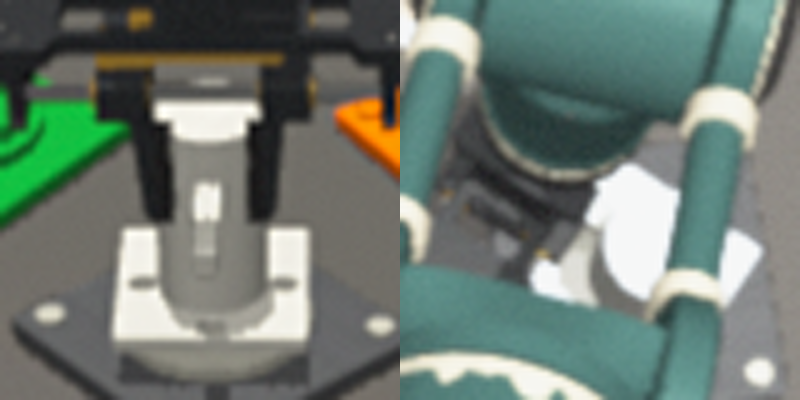

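Scene crop: fingertips at columns 160 and 263, with the ear centred between them at column 207. Descend, close to a loose straddle and turn clockwise toward ~11.5°.

```bash
python3 -m jog '[[0.38,0.2,0,1.2,0.008,0,0],[0.38,0,0,1.5,0,0,0],[0.3,0,0,0.5,0,0,0],[0.21,0,0,0,0,0,0],[0.21,0,0,0,0,0,0],[0.21,0,0,0,0,0,0]]' 10; python3 st.py
```

```text
time: 19.4
eef_pos: [0.6251, -0.1546, 0.1211]
orientation: [[0.572, 0.82, -0.004], [0.82, -0.572, 0.003], [0.0, -0.004, -1.0]]
force: [0.5, 0.2, 0.2]
finger_gap: 0.0187
grip_force: 0.0
19.4 [-0.282  0.319  1.794  0.002  1.032  0.326] [ 0.6251 -0.1546  0.1211] [[0.572, 0.82, -0.004], [0.82, -0.572, 0.003], [0.0, -0.004, -1.0]] [0.5 0.2 0.2] [-0.09  0.13 -0.04] 0.018745606800320027 0.0
```

```bash
python3 -m jog '[[0.21,0,0.18,0,0,0,0.025],[0.21,-0.01,0.36,0,0,0,0.05],[0.21,-0.01,0.36,0,0,0,0.05],[0.21,-0.01,0.36,0,0,0,0.05],[0.21,-0.01,0.36,0,0,0,0.05],[0.21,-0.01,0.36,0,0,0,0.05],[0.21,-0.01,0.36,0,0,0,0.05],[0.21,-0.01,0.36,0,0,0,0.05],[0.21,0,0,0,0,0,0]]'; python3 st.py
```

```text
time: 20.3
eef_pos: [0.644, -0.1741, 0.1209]
orientation: [[0.833, 0.553, -0.004], [0.553, -0.833, 0.003], [-0.002, -0.004, -1.0]]
force: [0.7, -0.4, 0.1]
finger_gap: 0.0184
grip_force: 0.0
20.3 [-0.302  0.359  1.741  0.002  1.046  0.682] [ 0.644  -0.1741  0.1209] [[0.833, 0.553, -0.004], [0.553, -0.833, 0.003], [-0.002, -0.004, -1.0]] [ 0.7 -0.4  0.1] [-0.11  0.12  0.  ] 0.018372493612065766 0.0
```

```bash
python3 -m jog '[[0.21,0,0,0.6,0,0,0],[0.21,-0.01,0.36,0,0,0,0.05],[0.21,-0.01,0.36,0,0,0,0.05],[0.21,-0.01,0.36,0,0,0,0.05],[0.21,-0.01,0.36,0,0,0,0.05],[0.21,0,0,0,0,0,0]]';python3 - <<'E'
import st
from h import *
for c in("scene","top"):
  im=optics.snapshot(c);cv2.imwrite(f"pics/{c}5.png",im[:,:,::-1])
  for l,z in(("housing_top",.142),("housing_ear",.112),("housing",.032)): print(c,l,[(round(d["conf"],2),np.round(d["centre"],1).tolist(),atz(c,d["centre"],z).round(3).tolist()) for d in landmark_of(c,l)][:2])
a=cv2.imread("pics/scene5.png");o=cv2.resize(a[150:240,180:300],(800,600),interpolation=cv2.INTER_CUBIC);cv2.imwrite("pics/g5.png",o)
E
```

```text
time: 20.9
eef_pos: [0.6497, -0.1866, 0.1136]
orientation: [[0.926, 0.378, -0.005], [0.378, -0.926, 0.003], [-0.004, -0.005, -1.0]]
force: [0.5, 0.2, -0.6]
finger_gap: 0.0189
grip_force: 0.0
20.9 [-3.170e-01  3.830e-01  1.723e+00  1.000e-03  1.042e+00  8.660e-01] [ 0.6497 -0.1866  0.1136] [[0.926, 0.378, -0.005], [0.378, -0.926, 0.003], [-0.004, -0.005, -1.0]] [ 0.5  0.2 -0.6] [0.01 0.1  0.03] 0.018850287667477882 0.000392930491450727
scene housing_top []
scene housing_ear [(0.65, [195.1, 215.0], [0.645, -0.188, 0.112])]
scene housing [(0.72, [208.5, 236.1], [0.573, -0.209, 0.032])]
top housing_top [(0.56, [197.8, 342.4], [0.583, -0.215, 0.142]), (0.26, [152.0, 289.7], [0.703, -0.088, 0.142])]
top housing_ear [(0.5, [173.4, 328.0], [0.652, -0.185, 0.112]), (0.46, [147.5, 238.8], [0.727, 0.043, 0.112])]
top housing [(0.6, [202.0, 336.4], [0.589, -0.212, 0.032])]
```

View pics/g5.png

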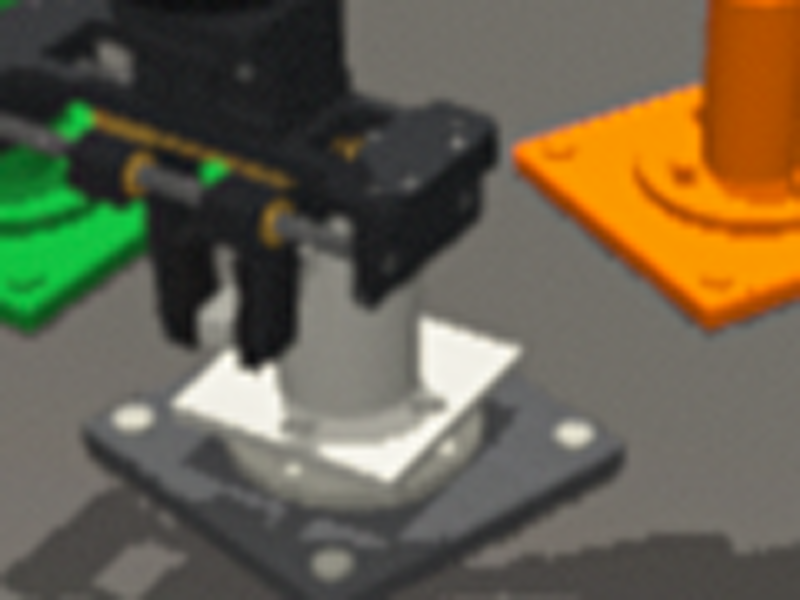

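Ear is between the fingers (crop ~(215,320)), flange still on the tips with the studs visible at (292,468) and (448,450). Turning on more slowly.

```bash
cat > chk.py <<'E'
import st
from h import *
P0=np.array([.5808,-.2138]);x=np.array(st.s["eef_pos"])[:2]-P0;print("finger ang",np.degrees(np.arctan2(x[1],x[0])).round(1),"r",np.hypot(*x).round(4))
for c in("scene",):
  im=optics.snapshot(c);cv2.imwrite(f"pics/{c}6.png",im[:,:,::-1])
  for l in("housing_ear","housing"): print(l,[(round(d["conf"],2),np.round(d["centre"],1).tolist()) for d in landmark_of(c,l)][:1])
E
python3 -m jog '[[0.21,0,0.15,0,0,0,0.02],[0.21,0,0.15,0,0,0,0.02],[0.21,0,0.15,0,0,0,0.02],[0.21,0,0.15,0,0,0,0.02],[0.21,0,0.15,0,0,0,0.02],[0.21,0,0.15,0,0,0,0.02],[0.21,0,0.15,0,0,0,0.02],[0.21,0,0,0,0,0,0]]' >/dev/null; python3 chk.py;  python3 -m jog '[[0.21,0,0.07,0,0,0,0.01],[0.21,0,0.07,0,0,0,0.01],[0.21,0,0.07,0,0,0,0.01],[0.21,0,0.07,0,0,0,0.01],[0.21,0,0,0,0,0,0],[0.21,0,0,0,0,0,0]]' >/dev/null; python3 chk.py
```

```text
22.1 [-3.300e-01  3.930e-01  1.708e+00  1.000e-03  1.046e+00  9.940e-01] [ 0.6535 -0.1968  0.1141] [[0.97, 0.244, -0.005], [0.244, -0.97, 0.003], [-0.004, -0.004, -1.0]] [-0.9  0.8  0.4] [-0.    0.15  0.04] 0.01821250382055711 0.21166838470435323
finger ang 13.1 r 0.0746
housing_ear [(0.73, [197.0, 211.6])]
housing [(0.79, [205.5, 231.5])]
22.85 [-3.330e-01  3.950e-01  1.705e+00  1.000e-03  1.047e+00  1.030e+00] [ 0.6542 -0.1994  0.1144] [[0.979, 0.206, -0.004], [0.206, -0.979, 0.003], [-0.004, -0.003, -1.0]] [0.  0.3 0.4] [-0.01  0.13  0.02] 0.018255136635720693 0.0
finger ang 11.1 r 0.0748
housing_ear [(0.67, [199.1, 211.3])]
housing [(0.64, [213.5, 233.8])]
```

```bash
python3 -m jog '[[0.21,0,0.07,0,0,0,0.01],[0.21,0,0.07,0,0,0,0.01],[0.21,0,0.07,0,0,0,0.01],[0.21,0,0.07,0,0,0,0.01],[0.21,0,0,0,0,0,0],[0.21,0,0,0,0,0,0]]' >/dev/null; python3 chk.py; python3 - <<'E'
import cv2,numpy as np
f=[cv2.imread(f"pics/{n}.png")[170:230,190:270] for n in("scene5","scene6")]
cv2.imwrite("pics/g6.png",np.hstack([cv2.resize(i,(400,300),interpolation=cv2.INTER_CUBIC) for i in f]))
E
```

```text
23.6 [-3.360e-01  3.970e-01  1.702e+00  1.000e-03  1.048e+00  1.067e+00] [ 0.6548 -0.2019  0.1143] [[0.986, 0.166, -0.004], [0.166, -0.986, 0.003], [-0.004, -0.004, -1.0]] [0.1 0.8 1.5] [0.16 0.15 0.02] 0.018319040695233144 0.4165403265506029
finger ang 9.1 r 0.0749
housing_ear [(0.83, [198.7, 212.7])]
housing [(0.93, [210.1, 231.9])]
```

View pics/g6.png

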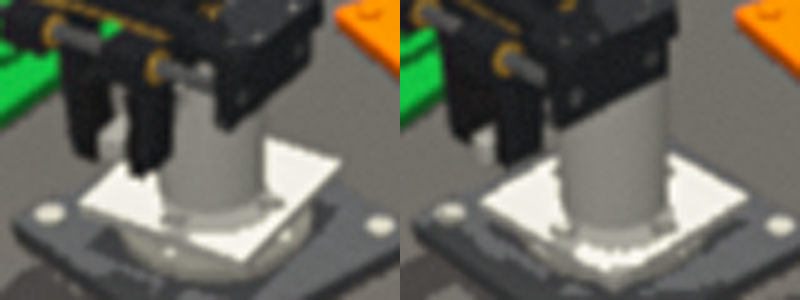

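The flange now lies low on the ring with the studs hidden (right half), which suggests it dropped. Back away and verify.

```bash
python3 -m jog '[[0.4,0,0,0,0,0,0],[0.4,0,0,0,0,0,0],[0.4,0,0,0,0,0,0],[0.4,0,0,-1.5,0,0,0],[0.4,0,0,-3,0,0,0],[0.4,0,0,-4,0,0,0],[0.4,0,0,-4,0,0,0],[0.4,-4,0,-2,0,0,0],[0.4,-4.5,0,0,0,0,0],[0.4,-4.5,0,0,0,0,0],[0.4,-4.5,0,0,0,0,0],[0.4,0,0,0,0,0,0]]'; python3 - <<'E'
from h import *
a=optics.snapshot("scene");cv2.imwrite("pics/scene7.png",a[:,:,::-1]);b=optics.snapshot("top")
cv2.imwrite("pics/g7.png",np.hstack([cv2.resize(a[150:240,180:300],(500,375),interpolation=cv2.INTER_CUBIC),cv2.resize(b[155:245,290:362],(300,375),interpolation=cv2.INTER_CUBIC)])[:,:,::-1])
for X,n in((.132,"top home"),(.142,"top tips")): print(n,proj("scene",[[.5808,-.2138,X]]).round(1))
for d in landmark_of("scene","housing_top")[:1]+landmark_of("scene","housing")[:1]: print(d)
E
```

```text
time: 24.95
eef_pos: [0.4781, -0.2316, 0.2605]
orientation: [[0.986, 0.164, -0.007], [0.164, -0.986, 0.003], [-0.006, -0.004, -1.0]]
force: [1.1, 0.3, 0.1]
finger_gap: 0.035
grip_force: 0.0
top home [[231.7 175. ]]
top tips [[231.6 171.5]]
```

View pics/g7.png

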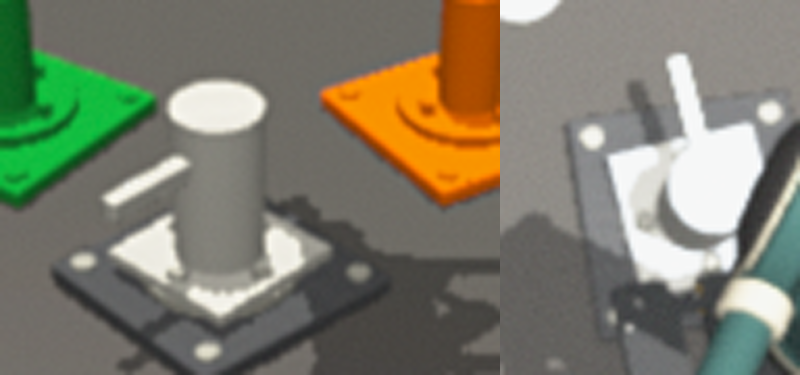

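```bash
python3 - <<'E'
from h import *
for z0 in(.022,.032):
    t=np.radians(11.5+45)+np.arange(4)*np.pi/2;X=np.c_[.5808+.0679*np.cos(t),-.2138+.0679*np.sin(t),np.full(4,z0+.008)]
    print(z0,((proj("scene",X)-[180,150]+.5)*4.167).round().tolist())
E
```

```text
0.022 [[221.0, 316.0], [332.0, 247.0], [221.0, 187.0], [110.0, 250.0]]
0.032 [[221.0, 302.0], [332.0, 234.0], [221.0, 174.0], [109.0, 237.0]]
```

In the scene crop the flange corners are at about (220,318), (332,250) and (110,252). They match the home prediction of (221,316), (332,247) and (110,250), so the housing is home and level.

```bash
python3 -c "
from bench import job; print(job.job_done())"
```

```text
the job is handed in; nothing more can be done
None
```

The housing sits fully home on the real (dark steel) fixture, flange flat on the stud ring and released; it took about 25 s of the 67 s, the bystanders were not touched, and the job is handed in (no verdict came back).

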